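# Move four radio modules from the test rail to the carrier in reverse order

### The job

The four modules on the test rail have passed: move them into the green carrier, one in each bay, standing upright on the bay floor, in reverse order: the module next to the rail's grey power box goes to the bay furthest from the carrier's round connector, the next one to the next bay, and so on, so that the one furthest from the power box ends beside the connector. Set each one down rather than dropping it, and never tip one over.

Things in the scene. Friction and masses are not known exactly. Their poses are not given: they have to be found in the camera images.
- module_fin: Loose module: dark steel, a 52 mm high block with five upright cooling fins on top, 74 mm high over all; 140 to 280 g. Block 46 mm along its x (across the row), 28 mm along y (along the row). Origin: centre of its underside, z up. Grip it from above across the 46 mm. It starts in a rail socket, underside 18 mm above the table, turned at most 0.06 rad from the rail.
- socket_fin: Fixed black socket where module_fin starts: 62 (x) by 44 mm (y), 8 mm floor, 4 mm rim above that. Origin: centre of underside, 10 mm above the table. The four look alike, in a row along y, 60 mm apart, on the test rail, an aluminium bar 70 by 325 by 10 mm that lies left or right of the robot. A screwdriver lies beside it, 95 mm or more from the row's middle line.
- module_can: Loose module: bright aluminium, a 50 mm high block with one round metal can (diameter 24 mm) on top, 72 mm high over all; 110 to 225 g. Block 46 mm along its x (across the row), 28 mm along y (along the row). Origin: centre of its underside, z up. Grip it from above across the 46 mm. It starts in a rail socket, underside 18 mm above the table, turned at most 0.06 rad from the rail.
- socket_can: Fixed black socket where module_can starts: 62 (x) by 44 mm (y), 8 mm floor, 4 mm rim above that. Origin: centre of underside, 10 mm above the table. The four look alike, in a row along y, 60 mm apart, on the test rail, an aluminium bar 70 by 325 by 10 mm that lies left or right of the robot. A screwdriver lies beside it, 95 mm or more from the row's middle line.
- module_plain: Loose module: bright aluminium, a plain 62 mm high block with a flat top and four tiny dark screw heads; 105 to 210 g. Block 46 mm along its x (across the row), 28 mm along y (along the row). Origin: centre of its underside, z up. Grip it from above across the 46 mm. It starts in a rail socket, underside 18 mm above the table, turned at most 0.06 rad from the rail.
- socket_plain: Fixed black socket where module_plain starts: 62 (x) by 44 mm (y), 8 mm floor, 4 mm rim above that. Origin: centre of underside, 10 mm above the table. The four look alike, in a row along y, 60 mm apart, on the test rail, an aluminium bar 70 by 325 by 10 mm that lies left or right of the robot. A screwdriver lies beside it, 95 mm or more from the row's middle line.
- module_twin: Loose module: bright aluminium, a 50 mm high block with two black knobs (diameter 14 mm) on top, 60 mm high over all; 98 to 196 g. Block 46 mm along its x (across the row), 28 mm along y (along the row). Origin: centre of its underside, z up. Grip it from above across the 46 mm. It starts in a rail socket, underside 18 mm above the table, turned at most 0.06 rad from the rail.
- socket_twin: Fixed black socket where module_twin starts: 62 (x) by 44 mm (y), 8 mm floor, 4 mm rim above that. Origin: centre of underside, 10 mm above the table. The four look alike, in a row along y, 60 mm apart, on the test rail, an aluminium bar 70 by 325 by 10 mm that lies left or right of the robot. A screwdriver lies beside it, 95 mm or more from the row's middle line.
- power_box: Fixed grey box with a red and a black terminal, 60 (x) by 34 (y) by 46 mm high, at one end of the test rail (either end; the other has only a low strip). Origin: centre of its underside, 10 mm above the table. The sockets' centres are 52, 112, 172 and 232 mm from it along the rail.
- carrier: Fixed green tray, 78 (x) by 286 mm (y), z up. Origin: on the table under the middle of its row of four bays, centres at x = 0, y = -90, -30, 30, 90 mm. Bay: 66 (x) by 48 mm (y), floor 12 mm and walls 22 mm above the table. Round metal connector on a dark block, 49 mm high, at y = +142 mm. A cup and a screwdriver stand beside it, about 95 mm or more from the middle line.
Things that resemble listed ones, but are neither listed nor needed, are in the scene too. Leave any orange or pink look-alike of the module_fin alone.

How it is judged:
By the outcome, as a careful person would: the job done as asked, in the order asked, and still so for the second after the job is handed in, with the robot touching nothing.
It also fails if it takes over 112 s, if anything falls off the work surface, if the arm or the gripper's body presses on something with over 40 N, if the wrist force passes 120 N, or if a joint passes its speed limit or range.

### The arm

A 7-joint arm with a two-finger parallel gripper is mounted at the origin on the work surface. World frame = base frame: x ahead of the robot, y to its left, z up, the work surface at z = 0. Lengths are in m, angles in rad, forces in N, time in s.
With the tool pointing down it reaches from about 0.375 to 0.925 m from the base axis. Payload 3.1 kg.
Tool frame: the origin (TCP) lies between the finger pads; the fingertips stand 19 mm ahead of it and the grasp point (between the pads) is the TCP; z points along the fingers, y is the line along which they close (so a half turn about z gives the same grasp; the last joint's range is limited). The gripper opens to 85 mm and grips with 20 to 120 N. Pads are 22 mm wide; open, the fingers measure 114 mm over their backs; the gripper's body (76 mm by 85 mm) begins 54 mm behind the grasp point. The pads swing forward as they close: fully open they stand 13 mm farther back than shut.
Start: joints at [-1.403, 0.383, 0.044, 1.598, -0.018, 1.161, -0.05], TCP at [0.171, 0.627, 0.25] pointing down, gripper open.
Joint ranges: [-2.61, 2.61], [-0.41, 2.15], [-1.48, 1.57], [0, 2.5], [-1.57, 4.71], [0.05, 1.97], [-2.85, 2.85]. Speed limits (rad/s): [2.79, 2.79, 3.14, 3.14, 3.14, 3.14, 3.14].

### API

Orientations are given as a unit quaternion [x, y, z, w].
In Python, from bench import move_ptp, movel, move_j, move_gripper, pause, inverse_kinematics, read_camera, camera_params, MotionError, sign_off, look_for, tip_of, read_time_s, read_qpos, read_joint_vel, read_effort, read_eef_pos, read_tcp_rot, read_ft_force, read_ft_torque, read_finger_gap, read_grasp_force gives the robot as it stands. Calls block until the motion is done:
- move_ptp(position, orientation): joint-space move of the TCP to a pose.
- movel(position, orientation=None, speed=0.15): straight line of the TCP; orientation=None keeps the orientation; speed is the mean speed in m/s.
- move_j(angles): joint-space move.
- move_gripper(opening, effort=None): finger opening in m; effort is the grip in N (None keeps the last); returns when the fingers have stopped.
- pause(seconds).
- inverse_kinematics(position, orientation): joint angles nearest the present ones, or None.
- read_camera(name): name is "scene" or "side" or "wrist"; returns the picture (480x640x3 uint8, red, green, blue); there is no depth.
- camera_params(name): a dict with "K" (3x3 intrinsics, pixels), "dist_coeffs" ([k1, k2, p1, p2, k3] as OpenCV has them; the pictures are not rectified), "camera_from_world" (4x4, takes a point from world to camera coordinates). Camera axes: x right, y down, z forward; pixel columns grow to the right and rows downward; lengths in m; the calibration is good to about 2 mm. A picture is of the moment at which its call begins: read the wrist's pose just before it. camera_params takes no time and is no camera call; for the wrist camera it gives the pose at the moment of the call.
A pose or a line that the arm cannot do raises MotionError and nothing moves.
- sign_off(): hands the job in; it is judged then, once.
Trained networks look in the newest picture that a camera, given by its name, has taken for a name from the list of things; names that differ only in an ending like _2 or _b are one class to them, and where a whole thing is asked for, a point or a joint stands for the part that bears it (a point fixed in the world has none). Each returns a list of dicts, best first, with "confidence" (0 to 1); they miss things now and then, are a little off and sometimes report something else, mostly with a low value. They report only what shows in the picture. A call takes as long as a camera call. They do not tell look-alikes from the thing itself.
- look_for(camera, name): "at" ([column, row] in pixels, amid what is visible of it).
- tip_of(camera, name): "at" ([column, row] in pixels: a listed point, or the origin of a listed thing).
Readings, each from a call of its own:
- read_time_s(): time.
- read_qpos(): joint angles.
- read_joint_vel(): joint speeds.
- read_effort(): joint torques, N m.
- read_eef_pos(): TCP position.
- read_tcp_rot(): TCP orientation.
- read_ft_force(): force on the tool from outside, world axes, zero at the start.
- read_ft_torque(): the same for the moment, N m.
- read_finger_gap(): finger opening in m.
- read_grasp_force(): force on a finger pad.
Only numpy, scipy, OpenCV 4.12 (cv2) and the standard library are available. Lean on these libraries where they do the work, as an engineer would, in place of code of your own. Each camera call takes 0.05 s, during which the arm holds its last target. There are 200 camera calls.

## Working session

There is one attempt and no reset: what is moved stays moved. The work goes in short steps, each a Python script; the robot and the scene stay as the last script left them, time stands still between calls to the robot, and variables do not carry over. Pictures are saved under pics/ and viewed, at most 14 in all, crops included, and the job is handed in when it is done.

```bash
mkdir -p pics; python3 - <<'E'
from bench import *
import cv2,numpy as np
for c in ("scene","side","wrist"):
    im=read_camera(c); cv2.imwrite(f"pics/{c}0.png",im[:,:,::-1])
    p=camera_params(c); print(c,np.round(p["K"],1).tolist(),p["dist_coeffs"],np.round(p["camera_from_world"],3).tolist())
    for n in ("module_fin","module_can","module_plain","module_twin","power_box","carrier"):
        print(n,[(np.round(d["at"]).tolist(),round(d["confidence"],2)) for d in tip_of(c,n)])
print(read_time_s(),read_tcp_rot(),read_eef_pos())
E
```

```text
scene [[515.3, 0.0, 318.7], [0.0, 515.3, 240.5], [0.0, 0.0, 1.0]] [-0.00734834  0.          0.          0.          0.        ] [[-0.555, 0.832, -0.002, 0.264], [0.592, 0.393, -0.703, -0.319], [-0.584, -0.391, -0.711, 1.486], [0.0, 0.0, 0.0, 1.0]]
module_fin [([494.0, 358.0], 0.79), ([447.0, 260.0], 0.78), ([435.0, 307.0], 0.76), ([472.0, 289.0], 0.58), ([447.0, 383.0], 0.58)]
module_can [([406.0, 294.0], 0.56)]
module_plain [([379.0, 280.0], 0.72)]
module_twin [([359.0, 267.0], 0.58)]
power_box [([460.0, 321.0], 0.8)]
carrier [([225.0, 203.0], 0.94), ([407.0, 296.0], 0.41), ([432.0, 310.0], 0.28)]
side [[442.8, 0.0, 321.1], [0.0, 442.8, 235.2], [0.0, 0.0, 1.0]] [-0.06715597  0.          0.          0.          0.        ] [[-0.937, -0.35, -0.018, 0.538], [-0.182, 0.531, -0.828, 0.129], [0.299, -0.772, -0.561, 0.863], [0.0, 0.0, 0.0, 1.0]]
module_fin [([172.0, 368.0], 0.89), ([311.0, 384.0], 0.85), ([262.0, 343.0], 0.79), ([346.0, 358.0], 0.73), ([205.0, 408.0], 0.64)]
module_can [([362.0, 201.0], 0.73), ([275.0, 316.0], 0.6)]
module_plain [([294.0, 304.0], 0.66), ([277.0, 325.0], 0.49)]
module_twin [([305.0, 282.0], 0.63)]
power_box [([248.0, 366.0], 0.6)]
carrier [([362.0, 199.0], 0.91)]
wrist [[339.3, 0.0, 311.5], [0.0, 339.3, 240.1], [0.0, 0.0, 1.0]] [-0.03506755  0.          0.          0.          0.        ] [[0.263, 0.965, -0.001, -0.649], [0.928, -0.253, 0.274, -0.036], [0.264, -0.073, -0.962, 0.379], [0.0, 0.0, 0.0, 1.0]]
module_fin [([132.0, 435.0], 0.95)]
module_can []
module_plain []
module_twin []
power_box []
carrier []
1.05 [ 1.32467092e-01  9.91187403e-01 -2.40971633e-05 -1.20950642e-05] [0.17070703 0.62716626 0.25026502]
```

View pics/scene0.png

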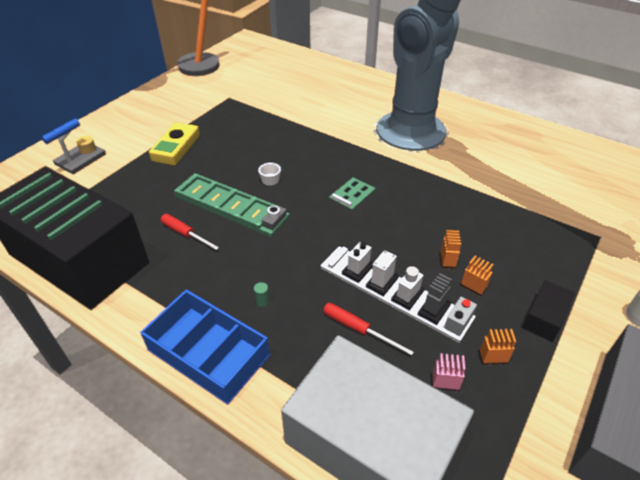

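View pics/side0.png

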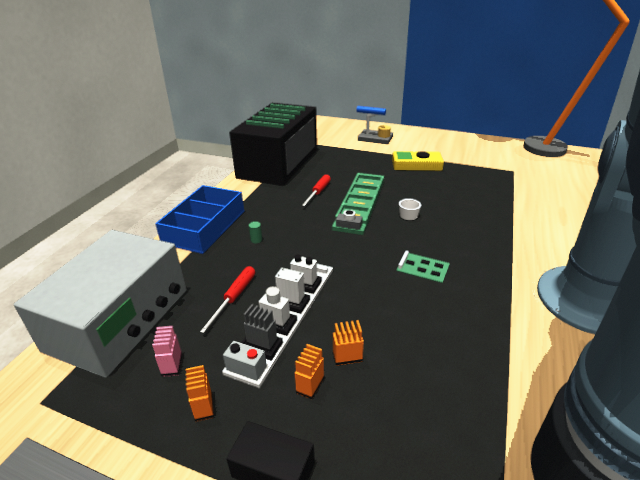

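The rail is at the right in the scene picture, running from the power box at (460,318) through fin, can and plain to twin at (359,258). The carrier spans (180,185) to (285,220), with its connector at (273,213), the end towards the rail. The orange and pink look-alikes are off the rail. Next I'll triangulate coarsely, then refine with the wrist camera.

```bash
cat > h.py <<'E'
from bench import *
import cv2,numpy as np
from scipy.spatial.transform import Rotation as R
def ray(p,uv):
    T=p["camera_from_world"]; n=cv2.undistortPoints(np.array([[uv]],float),p["K"],p["dist_coeffs"])[0,0]
    return -T[:3,:3].T@T[:3,3], T[:3,:3].T@np.array([n[0],n[1],1])
def at_z(p,uv,z):
    c,d=ray(p,uv); return (c+d*(z-c[2])/d[2])[:2]
def quat(a): # tool down, closing line (tool y) along world direction angle a
    y=np.array([np.cos(a),np.sin(a),0]); z=np.array([0,0,-1.]); x=np.cross(y,z)
    return R.from_matrix(np.array([x,y,z]).T).as_quat()
E
python3 - <<'E'
from h import *
s,d=camera_params("scene"),camera_params("side")
for n,a,b,z in [("fin",(435,307),(262,343),.018),("can",(406,294),(275,316),.018),("plain",(379,280),(294,304),.018),("twin",(359,267),(305,282),.018),("box",(460,321),(248,366),.01),("car",(225,203),(362,199),0)]:
    print(n,at_z(s,a,z).round(3),at_z(d,b,z).round(3))
p=camera_params("wrist"); T=np.array(p["camera_from_world"]); print(-T[:3,:3].T@T[:3,3], R.from_quat(read_tcp_rot()).as_matrix().round(3).tolist())
E
```

```text
fin [0.56  0.332] [0.56 0.33]
can [0.563 0.27 ] [0.567 0.262]
plain [0.56  0.206] [0.547 0.22 ]
twin [0.552 0.154] [0.552 0.153]
box [0.558 0.386] [0.564 0.377]
car [ 0.539 -0.234] [ 0.545 -0.244]
[0.10440356 0.64469274 0.37389064] [[-0.965, 0.263, -0.0], [0.263, 0.965, -0.0], [0.0, -0.0, -1.0]]
```

```bash
python3 - <<'E'
from h import *
import json
print([np.round(inverse_kinematics(p,quat(a)),2) for p in ((.558,.24,.3),(.54,-.24,.3)) for a in (0,np.pi)])
for k,p in (("rail",(.558,.21,.28)),("car",(.54,-.27,.28))):
    move_ptp(p,quat(0)); pause(.3)
    cp=camera_params("wrist"); im=read_camera("wrist"); cv2.imwrite(f"pics/w_{k}.png",im[:,:,::-1])
    json.dump({a:np.array(b).tolist() for a,b in cp.items()},open(k+".json","w"))
    for n in ("module_fin","module_can","module_plain","module_twin","power_box","socket_fin") if k=="rail" else ("carrier",):
        print(n,[(np.round(d["at"]).tolist(),round(d["confidence"],2)) for d in tip_of("wrist",n)])
print(read_time_s(),read_qpos())
E
```

```text
[array([-0.95,  0.29,  0.58,  1.67, -0.17,  1.23, -0.33]), array([-0.61,  0.26,  0.17,  1.66, -0.05,  1.23,  2.71]), array([-0.41,  0.32,  0.93,  1.72, -0.27,  1.23,  0.59]), array([-0.65,  0.58,  1.39,  1.73, -0.59,  1.34, -2.28])]
module_fin [([184.0, 131.0], 0.96), ([314.0, 95.0], 0.86), ([218.0, 57.0], 0.74), ([437.0, 8.0], 0.6)]
module_can [([315.0, 151.0], 0.9)]
module_plain [([309.0, 208.0], 0.88)]
module_twin [([307.0, 254.0], 0.91)]
power_box [([319.0, 42.0], 0.67)]
socket_fin []
carrier [([310.0, 170.0], 0.75)]
5.9 [-0.42171775  0.42926313  1.05556351  1.71688764 -0.39465447  1.22894417
  0.73146884]
```

View pics/w_rail.png

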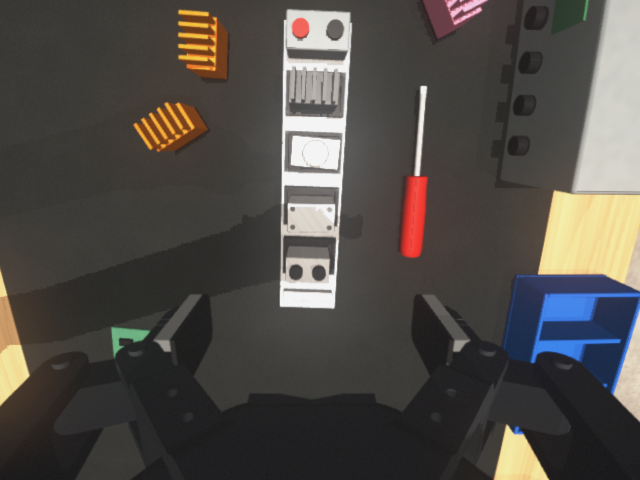

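View pics/w_car.png

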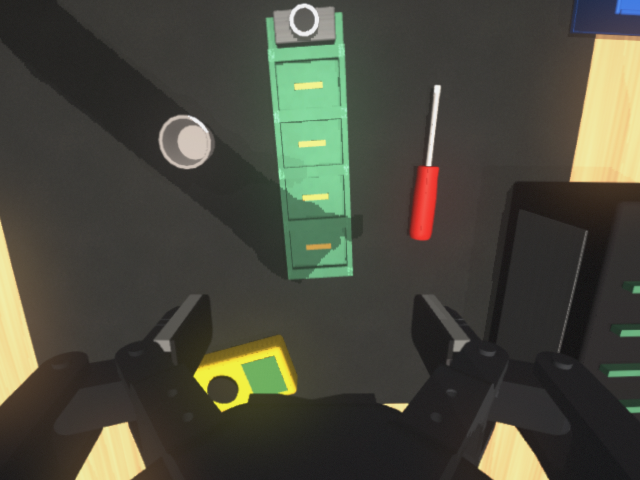

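Wrist view of the rail: box (318,35), fin (315,90), can (316,152), plain (311,218), twin (308,271). Wrist view of the carrier: connector (304,19), bay label marks at (308,86), (312,143), (316,197) and (318,246).

```bash
python3 - <<'E'
from h import *
import json
L=lambda k:{a:np.array(b) for a,b in json.load(open(k+".json")).items()}
r,c=L("rail"),L("car")
def sh(n,p,uv,z): print(n,(at_z(p,uv,z)*1000).round(1))
for n,uv,z in [("can top",(315.5,153),.09),("plain sc",(293,209),.08),("plain sc",(330,209),.08),("plain sc",(331,227),.08),("plain sc",(292,227),.08),("kn",(296,272),.078),("kn",(319,271),.078),("railend",(280,306),.01),("railend",(334,308),.01),("fin o",(314,95),.018),("can o",(315,151),.018),("plain o",(309,208),.018),("twin o",(307,254),.018),("box o",(319,42),.01)]: sh(n,r,uv,z)
for uv in [(308,86),(312,143),(316,197),(318,246)]: sh("bay",c,uv,.0125)
for uv in [(289,279),(352,275),(267,46),(345,46)]: sh("corner",c,uv,.022)
sh("conn",c,(304,19),.049); sh("car o",c,(310,170),0)
# crops
a=cv2.imread("pics/w_rail.png")[0:320,220:400]; b=cv2.imread("pics/w_car.png")[0:320,220:400]
cv2.imwrite("pics/crop.png",cv2.resize(np.hstack([a,b]),None,fx=1.85,fy=1.85,interpolation=cv2.INTER_CUBIC))
E
```

```text
can top [562.1 270.9]
plain sc [540.7 218. ]
plain sc [576.4 218. ]
plain sc [577.7 200.1]
plain sc [539.4 200.1]
kn [542.7 152.1]
kn [566.3 153.2]
railend [518.4  79. ]
railend [587.5  76.2]
fin o [561.2 328.8]
can o [562.4 271.1]
plain o [555.7 207.4]
twin o [553.2 151.7]
box o [566.4 382. ]
bay [ 537.4 -141.2]
bay [ 541.7 -200.2]
bay [ 546.4 -260.5]
bay [ 549.1 -319.8]
corner [ 514.  -358.6]
corner [ 590.1 -353.4]
corner [ 495.9 -104.6]
corner [ 575.1 -104.6]
conn [534.1 -88.5]
car o [ 539.4 -230.7]
```

View pics/crop.png

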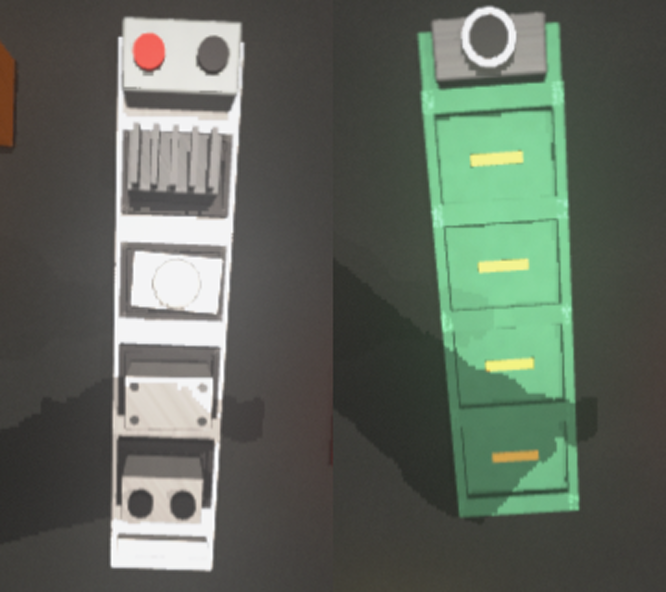

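Rail yaw is about -0.043 and carrier yaw about +0.066, and the estimates agree with each other. First transfer: fin to the furthest bay.

```bash
cat >> h.py <<'E'
SRC=dict(fin=(.563,.3295),can=(.561,.2705),plain=(.558,.2095),twin=(.5545,.152))
BAY=[(.5495,-.320),(.5455,-.2603),(.5415,-.2004),(.5376,-.141)]
ZG,H=.053,.2
QR,QC=quat(-.043),quat(.066)
def pick(n):
    x,y=SRC[n]
    move_ptp((x,y,H),QR); movel((x,y,ZG),speed=.12); move_gripper(.0,40)
    print(n,"gap",round(read_finger_gap(),4),"F",round(float(np.max(read_grasp_force())),1),"ft",np.round(read_ft_force(),1))
    movel((x,y,H),speed=.12); print(" lifted gap",round(read_finger_gap(),4),"ft",np.round(read_ft_force(),1))
def place(b):
    x,y=BAY[b]
    move_ptp((x,y,H),QC); movel((x,y,ZG-.006+.006),speed=.12); pause(.2); f0=read_ft_force()[2]
    for k in range(9):
        z=ZG-k*.001; movel((x,y,z),speed=.03); f=read_ft_force()[2]-f0
        if f>2.5: break
    print(" contact z",round(z-ZG+.018,4),"df",round(float(f),1),"eef",np.round(read_eef_pos(),4))
    move_gripper(.075); movel((x,y,H),speed=.12); print(" t",read_time_s())
E
python3 - <<'E'
from h import *
pick("fin")
im=read_camera("wrist"); cv2.imwrite("pics/held.png",im[:,:,::-1])
place(0)
im=read_camera("wrist"); cv2.imwrite("pics/p1.png",im[:,:,::-1])
E
```

```text
fin gap 0.0456 F 42.4 ft [-0.5  0.4  3.1]
 lifted gap 0.0455 ft [-0.6 -0.4 -2.4]
 contact z 0.012 df 3.3 eef [ 0.5496 -0.3202  0.0476]
 t 18.7833
```

View pics/p1.png

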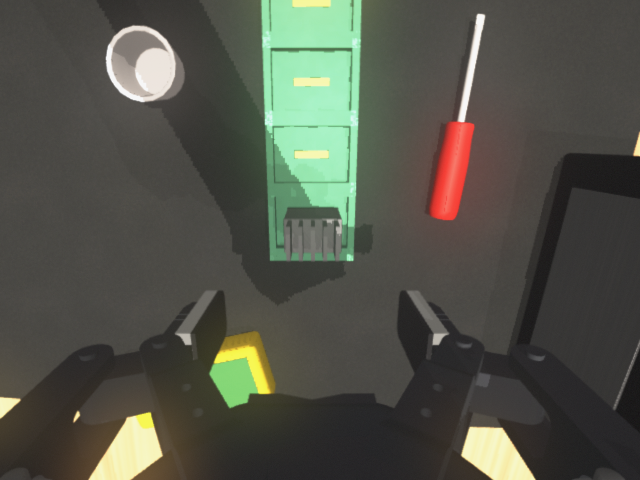

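The fin module stands upright at (313,235) in the bay furthest from the connector, centred and on the floor (contact at 12.0 mm). Now the others.

```bash
python3 - <<'E'
from h import *
pick("can"); place(1); pick("plain"); place(2)
im=read_camera("wrist"); cv2.imwrite("pics/p3.png",im[:,:,::-1])
E
```

```text
can gap 0.0458 F 41.4 ft [0.7 0.3 2.6]
 lifted gap 0.0459 ft [ 0.1  0.5 -2. ]
 contact z 0.012 df 7.6 eef [ 0.5455 -0.2603  0.0478]
 t 31.1333
plain gap 0.0457 F 42.1 ft [-0.6  0.1  3.3]
 lifted gap 0.0457 ft [ 0.1  1.  -1. ]
 contact z 0.012 df 6.1 eef [ 0.5416 -0.2005  0.0477]
 t 42.6333
```

View pics/p3.png

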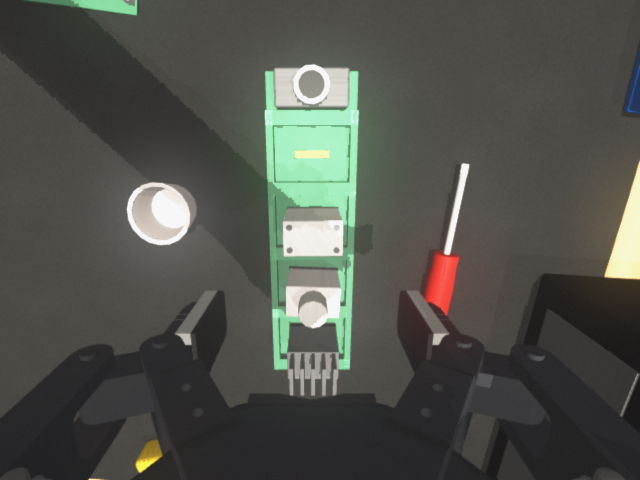

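Plain (313,235), can (313,295) and fin (313,360) all stand upright in order. The bay beside the connector, at (312,155), is empty.

```bash
python3 - <<'E'
from h import *
pick("twin"); place(3); move_ptp((.54,-.2,.3),QC); pause(.3)
a=read_camera("wrist");b=read_camera("side"); cv2.imwrite("pics/p4.png",cv2.resize(np.hstack([a,b]),(800,300))[:,:,::-1])
cv2.imwrite("pics/p4s.png",cv2.resize(b[130:270,280:460],None,fx=4,fy=4)[:,:,::-1])
E
```

```text
twin gap 0.0454 F 42.5 ft [-0.8  1.   3. ]
 lifted gap 0.0457 ft [-0.4  0.8 -2.7]
 contact z 0.012 df 6.5 eef [ 0.5377 -0.141   0.0477]
 t 53.4
```

View pics/p4.png

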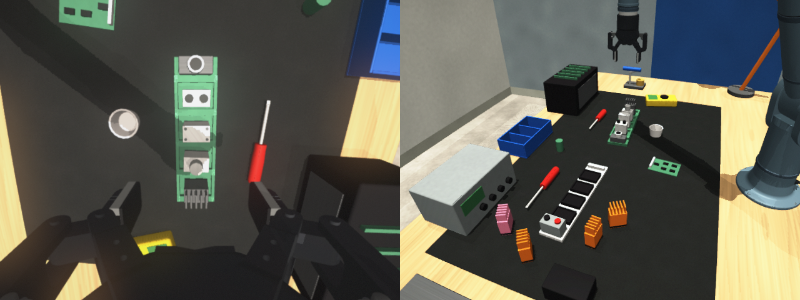

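View pics/p4s.png

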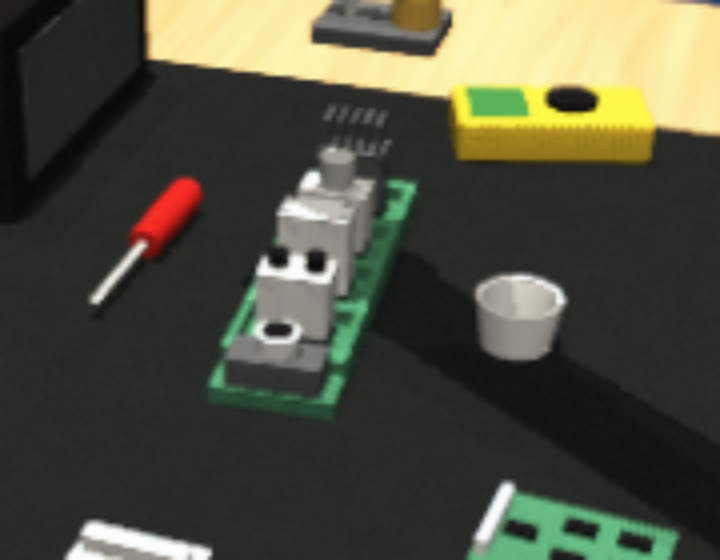

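From the connector, the carrier now holds twin (196,98), plain, can and fin (196,195), all upright. The rail sockets are empty and the gripper is clear.

```bash
python3 -c "
from bench import *
print(sign_off())"
```

```text
the job is handed in; nothing more can be done
None
```

The job is handed in: all four modules stand upright on the bay floors in reverse order (twin beside the connector, then plain, can and fin), at about 54 s of the 112 s limit.

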